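# Roll down the oak facing of the router shelf

### The job

Take the red palm-grip roller from its wooden rest and roll it over the row of seven oak staves on the shelf board, from one end to the other with a steady, moderate push, until every stave is bedded flush with the white lipping. Do not press so hard that the wood is dented, and do not touch the board or its mat with the gripper. Then stand the roller back in its rest, and leave the other things on the desk where they are.

Things in the scene. Friction and masses are not known exactly. Their poses are not given: they have to be found in the camera images.
- shelf: Shelf board 300 x 110 x 18 mm, plywood with white lipping, fixed in place on a smaller black foam mat; its ends overhang. Origin: centre of its underside; y along its length, x across, z up; the flush top (white lipping) is 18 mm above. In its recess lie seven oak staves side by side, each 34 mm (along y) x 88 mm (along x), over y = -119 to +119 mm, standing up to 2.5 mm above the lipping
- mat: Black foam-rubber mat, 130 (x) x 150 (y) x 20 mm, on the desk under the board's middle. Origin: centre of its underside, 20 mm below the board's origin, axes as the board's. Springy: under a working push of the roller the board sinks by about 1 mm in its middle and also tips about its x axis, so that it goes down by up to 10 mm near its ends; it comes back up when unloaded
- end_a (a point): Point on the flush top of the white end lipping (31 mm long) at the +y end of the board, on its centre line, 131 mm from the middle, 12 mm beyond the first stave
- end_b (a point): The same at the -y end of the board, 12 mm beyond the seventh stave
- stave1 (a joint): How far the stave next to end_a has gone down, m: 0 to 0.001 at the start, 0.0025 when fully bedded and flush. Each stave sits in tacky adhesive: it needs about 9 N to start and 13 N to go fully down, and stays where it was pressed. More than 28 N from the roller dents the wood
- stave2 (a joint): the same for the second stave
- stave3 (a joint): the same for the third stave
- stave4 (a joint): the same for the middle stave
- stave5 (a joint): the same for the fifth stave
- stave6 (a joint): the same for the sixth stave
- stave7 (a joint): the same for the seventh stave, next to end_b
- roller: Roller, about 0.4 kg: black rubber wheel 38 mm in diameter and 60 mm wide in a steel yoke 78 mm wide, with a red block-shaped palm grip above it, 72 mm along the axle, 26 mm thick, from 56 to 102 mm above the origin. Origin: lowest point of the wheel when upright; x along the wheel's axle, y the rolling direction, z up through the grip
- roller_grip (a point): Middle of the red grip, 82 mm above the roller's origin
- wheel (a joint): Turn of the wheel in its yoke, rad, 0 at the start, endless either way; it turns with slight friction as the roller is rolled (19 mm of path per rad)
- rest: Dark wooden rest, fixed to the desk: open box 108 (x) x 66 (y) x 26 mm, walls 6 mm, with a padded V groove along x inside that holds the wheel. Origin: centre of the underside
- rest_seat (a point): Where the roller's origin sits when it stands upright in the rest with its axle along the rest's x: 6 mm above the desk, in the middle of the rest
- mug: black mug, 95 mm high
- phone: phone lying flat, 74 x 150 x 8 mm
- glue: yellow glue bottle, 52 mm in diameter, 150 mm high
- spare_stave: spare oak stave lying flat, 88 x 34 x 5 mm
- mouse: grey computer mouse, 105 x 62 x 31 mm
- tape_measure: yellow tape measure, 66 x 36 x 64 mm
- screwdriver: screwdriver lying flat
Not all that is in view belongs to the job. What is shaped like the roller but orange or turquoise is not meant. What is shaped like the rest but blue is not meant.

How it is judged (in metres and radians):
On the way, in this order (a step that is already met when the one before it is completed fails the run):
1. the roller is lifted out of its rest (z of roller in the frame of rest_seat above 0.03 m and contact force between roller and the fingers above 2 N), for 0.2 s.
2. the roller is being rolled along the staves: pressed on the board, its wheel has turned by a good part of the length (contact force between roller and mat above 4 N and (value of joint wheel above 4.5 rad or value of joint wheel below -4.5 rad)).
3. all seven staves are pressed down flush (within 0.5 mm) (value of joint each of stave1, stave2, stave3, stave4, stave5, stave6, stave7 above 0.002 m), for 0.1 s.
At the end, for the whole second after the job is handed in: All seven staves are down flush with the lipping (each within 0.5 mm of fully bedded), and the roller stands in its rest, released and at rest: its origin within 12 mm of the seat, upright within 0.3 rad (all of step 3 and distance between roller and rest_seat below 0.012 m and angle between roller's own z axis and vertical below 0.3 rad and linear speed of roller below 0.02 m/s); the robot touches nothing.
It fails at once if the roller presses on the board with more than 28 N (the wood is dented) (contact force between roller and mat above 28 N).
It fails at once if the gripper or arm touches the board or its mat (contact force between any of the fingers, the arm and mat above 1 N).
It fails at once if another thing on the desk is moved by more than 15 mm (distance of any of mug, phone, glue, spare_stave, mouse, tape_measure, screwdriver from where it was at the start of the episode above 0.015 m).
It also fails if it takes over 72 s, if anything falls off the work surface, if the arm or the gripper's body presses on something with over 40 N, if the wrist force passes 120 N, or if a joint passes its speed limit or range.

### The arm

A 7-joint arm with a two-finger parallel gripper is mounted at the origin on the work surface. World frame = base frame: x ahead of the robot, y to its left, z up, the work surface at z = 0. Lengths are in m, angles in degrees, forces in N, time in s.
With the tool pointing down it reaches from about 0.375 to 0.925 m from the base axis. Payload 3.1 kg.
Tool frame: the origin (TCP) lies midway between the tips of the shut fingers; the grasp point (between the pads) lies 19 mm behind it; z points along the fingers, y is the line along which they close (so a half turn about z gives the same grasp; the last joint's range is limited). The gripper opens to 85 mm and grips with 20 to 120 N. Pads are 22 mm wide; open, the fingers measure 114 mm over their backs; the gripper's body (76 mm by 85 mm) begins 54 mm behind the grasp point. The pads swing forward as they close: fully open they stand 13 mm farther back than shut.
Start: joints at [-82.724, 21.939, 2.515, 91.553, -1.026, 66.532, -2.859], TCP at [0.145, 0.634, 0.231] pointing down, gripper open.
Joint ranges: [-149.38, 149.38], [-23.57, 123.04], [-84.95, 90], [0, 143.3], [-89.99, 269.99], [3.08, 112.72], [-163.45, 163.45]. Speed limits (degrees/s): [159.86, 159.86, 180, 180, 180, 180, 180].

### API

Orientations are given as [roll, pitch, yaw] about the fixed x, y, z axes, in that order (R = Rz(yaw) Ry(pitch) Rx(roll)).
In Python, from bench import ctrl gives the robot as it stands.
- The arm moves only by the tool carry_out, never from a script. Its argument "steps" is text: rows parted by semicolons, each of 7 numbers parted by spaces: the closure, from 0 (fully open) to 1 (shut), then the shift along the tool's x, y, z in cm, then the turn, a rotation vector about the tool's x, y, z in rad. A call has 1 to 10 rows; each row is the pose to reach, as a shift and turn from the pose commanded when the call began, along the tool's axes at that moment; what a row does not reach only later rows make up. A row lasts 1/12 s, in which the tool goes at most 41.7 mm and 7.16 degrees, less where a joint would pass 70% of its speed; a pose out of reach is approached as far as the arm can. A call with a gripper value outside its range is refused whole. The fingers move at their own pace and stop on an object; "force" is the grip in N (left out, the last holds). Time passes only in rows, so rows that repeat a pose let the fingers close. It gives the time, the measured TCP pose, the force, the opening and the grip force at its end, in the units of the state.
- ctrl.get_obs(): the state, without advancing time (a new reading comes with each control period).
- ctrl.grab_frame(name): name is "side" or "top"; returns the picture (384x512x3 uint8, blue, green, red); there is no depth.
- ctrl.get_calibration(name): a dict with "fx", "fy", "cx", "cy" (pixels), "extrinsics" (4x4, takes a point from camera to world coordinates). Camera axes: x right, y up, looking along -z (the intrinsics and any distortion apply to the point x, -y, -z); pixel columns grow to the right and rows downward; lengths in m; the calibration is good to about 2 mm. A picture is of the moment at which its call begins. get_calibration takes no time and is no camera call.
- ctrl.job_done(): hands the job in; it is judged then, once.
The state is a dict: "time": time; "q": joint angles; "joint_vel": joint speeds; "tau": joint torques, N m; "tool_pos": TCP position; "tcp_rot": TCP orientation; "force": force on the tool from outside, world axes, zero at the start; "torque": the same for the moment, N m; "grip_width": opening from 0.0 (shut) to 1.0 (fully open); "gripper_force": force on a finger pad.
Only numpy, scipy, OpenCV 4.12 (cv2) and the standard library are available. Lean on these libraries where they do the work, as an engineer would, in place of code of your own. Each camera call takes 0.05 s, during which the arm holds its last target. There are 200 camera calls.

## Working session

There is one attempt and no reset: what is moved stays moved. The work goes in short steps, Python scripts to look and compute and a tool call to move; the robot and the scene stay as the last step left them, time stands still between calls to the robot, and variables do not carry over. Pictures are saved under pics/ and viewed, at most 10 in all, crops included, and the job is handed in when it is done.

Besides the shell and the picture viewer there is one more tool, called after "Emit:" by a JSON object that holds its "method" and its "body". carry_out: Moves the arm, as the interface text tells. Its arguments: {"type":"object","properties":{"steps":{"type":"string"},"force":{"type":"number"}},"required":["steps"]}

```bash
mkdir -p pics; ls
python3 - <<'E'
from bench import ctrl
import cv2
o=ctrl.get_obs()
print({k:o[k] for k in('time','tool_pos','tcp_rot','force','grip_width')})
for n in('side','top'):
    cv2.imwrite(f'pics/{n}0.png',ctrl.grab_frame(n)); print(ctrl.get_calibration(n))
E
```

```text
pics
{'time': 0.0, 'tool_pos': array([0.14465691, 0.63272165, 0.2298573 ]), 'tcp_rot': array([-1.79847948e+02,  6.59610944e-03,  1.67126230e+02]), 'force': array([-0.54741144,  0.34379479,  0.48172463]), 'grip_width': 1.0010668436837433}
{'fx': 496.44582521141905, 'fy': 496.44582521141905, 'cx': 264.7719288056096, 'cy': 194.53716701877926, 'extrinsics': array([[ 0.96510165,  0.17987197, -0.19032835,  0.20232099],
       [-0.26177769,  0.68250996, -0.68238742, -1.12619425],
       [ 0.00715863,  0.70839694,  0.70577796,  1.22470455],
       [ 0.        ,  0.        ,  0.        ,  1.        ]])}
{'fx': 403.6444571583512, 'fy': 403.6444571583512, 'cx': 249.71796237685857, 'cy': 191.17019308813605, 'extrinsics': array([[-0.02016019,  0.98622399, -0.16418224,  0.28579661],
       [-0.99953218, -0.01610355,  0.02600189,  0.00215375],
       [ 0.02299977,  0.16462964,  0.98608726,  1.29627792],
       [ 0.        ,  0.        ,  0.        ,  1.        ]])}
```

View pics/top0.png

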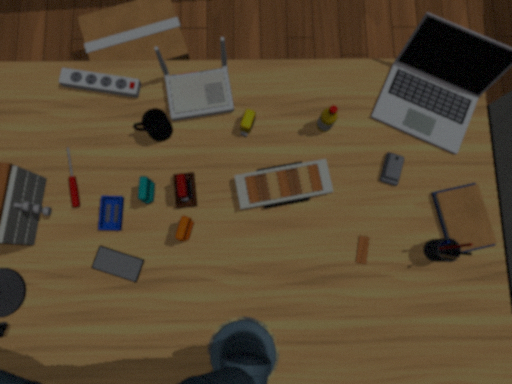

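View pics/side0.png

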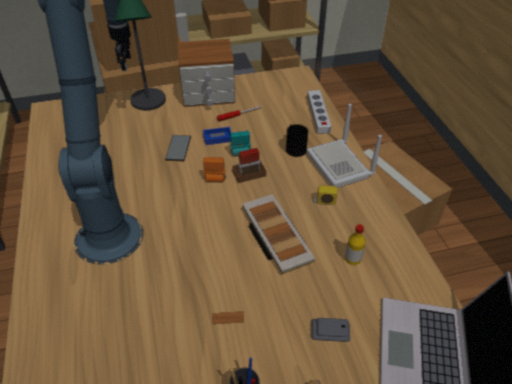

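The top view shows the red roller at (182,186) in the dark rest at (186,190), and the shelf centred at (283,184). The orange (184,229) and turquoise (146,190) rollers and the blue rest (111,212) are decoys. The side view shows the red roller at (248,160), the rest at (250,171) and the shelf at (278,232), with the arm clear of all of them.

```bash
cat > h.py <<'E'
import numpy as np, cv2
from bench import ctrl
def ray(n,uv):
    c=ctrl.get_calibration(n);E=c['extrinsics'];u,v=np.asarray(uv,float)
    d=E[:3,:3]@np.array([(u-c['cx'])/c['fx'],-(v-c['cy'])/c['fy'],-1]);return E[:3,3],d/np.linalg.norm(d)
def plane(n,uv,z):
    o,d=ray(n,uv);return o+d*(z-o[2])/d[2]
def two(a,b):
    A,d=ray('top',a);B,e=ray('side',b)
    s=np.linalg.lstsq(np.c_[d,-e],B-A,rcond=None)[0];p,q=A+d*s[0],B+e*s[1]
    return (p+q)/2,np.linalg.norm(p-q)
def proj(n,P):
    c=ctrl.get_calibration(n);E=c['extrinsics'];p=E[:3,:3].T@(np.asarray(P)-E[:3,3])
    return np.array([c['cx']+c['fx']*p[0]/-p[2],c['cy']+c['fy']*p[1]/p[2]])
def blobs(mask,roi):
    x0,y0,x1,y1=roi;m=np.zeros_like(mask);m[y0:y1,x0:x1]=mask[y0:y1,x0:x1]
    cs=cv2.findContours(m,cv2.RETR_EXTERNAL,cv2.CHAIN_APPROX_NONE)[0]
    return sorted(cs,key=cv2.contourArea)[::-1]
E
python3 - <<'E'
from h import *
np.set_printoptions(precision=4,suppress=True)
t=cv2.imread('pics/top0.png');s=cv2.imread('pics/side0.png')
def red(im):
    b,g,r=[im[...,i].astype(int) for i in range(3)];return ((r>70)&(g<0.45*r)&(b<0.5*r)).astype(np.uint8)*255
def cen(c): m=cv2.moments(c);return m['m10']/m['m00'],m['m01']/m['m00']
R={}
for n,im,roi in(('top',t,(165,165,205,215)),('side',s,(230,140,272,190))):
    c=blobs(red(im),roi)[0];R[n]=cen(c);print(n,'red',cen(c),cv2.contourArea(c),cv2.minAreaRect(c),cv2.boundingRect(c))
print('grip two',two(R['top'],R['side']))
r=cv2.minAreaRect(blobs(red(t),(165,165,205,215))[0]);print([plane('top',p,.100)[:2] for p in cv2.boxPoints(r)])
# rest: dark brown region vs desk in top
v=t.max(2);dark=((v<90)).astype(np.uint8)*255
c=blobs(dark|red(t),(168,165,202,215))[0];r=cv2.minAreaRect(c);print('rest',r,[plane('top',p,.026)[:2] for p in cv2.boxPoints(r)],plane('top',r[0],.026))
# shelf white
for n,im,roi in(('top',t,(228,150,338,215)),('side',s,(235,190,320,278))):
    hsv=cv2.cvtColor(im,cv2.COLOR_BGR2HSV);w=((hsv[...,1]<70)&(hsv[...,2]>110)).astype(np.uint8)*255
    c=blobs(w,roi)[0];r=cv2.minAreaRect(cv2.convexHull(c));P=np.array([plane(n,p,.038) for p in cv2.boxPoints(r)])
    q=cv2.approxPolyDP(cv2.convexHull(c),6,True)[:,0];Q=np.array([plane(n,p,.038)[:2] for p in q])
    print(n,'shelf',r,Q,Q.mean(0),np.linalg.norm(np.diff(Q,axis=0),axis=1))
big=cv2.resize(t[155:225,160:345],None,fx=4,fy=4,interpolation=cv2.INTER_CUBIC);b2=cv2.resize(s[140:280,225:325],None,fx=4,fy=4,interpolation=cv2.INTER_CUBIC)
cv2.imwrite('pics/c0.png',cv2.convertScaleAbs(big,alpha=1.5))
E
```

```text
top red (180.74039938556066, 184.19508448540705) 108.5 ((180.7920684814453, 184.42079162597656), (21.09478759765625, 6.467741966247559), 84.2894058227539) (177, 174, 8, 22)
side red (248.82945736434107, 155.38372093023256) 172.0 ((248.86537170410156, 155.32691955566406), (11.570852279663086, 18.04268455505371), 78.69007110595703) (240, 149, 18, 14)
grip two (array([0.5095, 0.1797, 0.0848]), np.float64(0.005747687036618317))
[array([0.5403, 0.1902]), array([0.542 , 0.1709]), array([0.4778, 0.1642]), array([0.4761, 0.1833])]
rest ((181.31573486328125, 190.56517028808594), (36.074859619140625, 29.43822479248047), 84.5596694946289) [array([0.5574, 0.2387]), array([0.5651, 0.1453]), array([0.4489, 0.1342]), array([0.4416, 0.2263])] [0.5028 0.1861 0.026 ]
top shelf ((324.6584167480469, 175.32876586914062), (30.35999870300293, 7.0), 73.73979187011719) [[ 0.498  -0.2928]
 [ 0.4984 -0.2704]
 [ 0.5931 -0.2688]] [ 0.5298 -0.2773] [0.0224 0.0947]
side shelf ((278.6323547363281, 231.22059631347656), (84.03430938720703, 34.12821578979492), 59.03623962402344) [[ 0.4407 -0.0034]
 [ 0.5454  0.0128]
 [ 0.5934 -0.2808]
 [ 0.4901 -0.2916]] [ 0.5174 -0.1407] [0.1059 0.2975 0.1039]
```

View pics/c0.png

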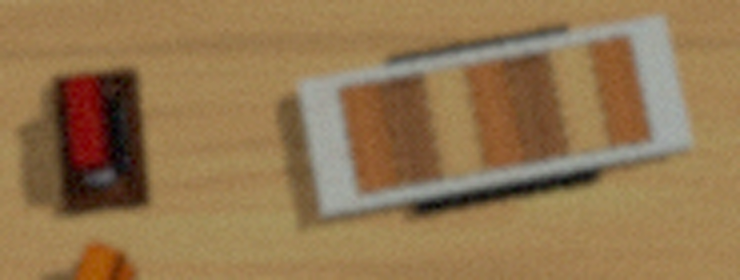

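In the enlarged crop, the shelf corners are at about (303,82), (663,17), (692,147) and (320,216). The rest corners are at (57,75), (134,70), (147,203) and (62,213), and the red grip lies along the rest's long axis.

Run:
```python
from h import *
np.set_printoptions(precision=4,suppress=True)
f=lambda L,z:np.array([plane('top',np.array(p)/4+[160-.4,155-.4],z)[:2] for p in L])
def rep(n,Q):
    e=np.roll(Q,-1,0)-Q;print(n,Q.mean(0),np.linalg.norm(e,axis=1),np.degrees(np.arctan2(e[:,1],e[:,0])))
rep('shelf',f([(303,82),(663,17),(692,147),(320,216)],.038))
rep('rest',f([(57,75),(134,70),(147,203),(62,213)],.026))
rep('griptop',f([(63,78),(98,74),(107,163),(70,170)],.108))
s=cv2.imread('pics/side0.png')
g=cv2.resize(s[135:275,225:325],None,fx=4,fy=4,interpolation=cv2.INTER_CUBIC);cv2.imwrite('pics/c1.png',cv2.convertScaleAbs(g,alpha=1.3))
for P in([.5095,.1797,.088],[.5,.18,.026]):print(proj('side',P),proj('top',P))
```

```text
shelf [ 0.5189 -0.1389] [0.2943 0.1078 0.3003 0.1081] [ -80.4323 -170.5461   99.5878    6.261 ]
rest [0.5059 0.1758] [0.0615 0.1082 0.0672 0.1114] [ -87.0586 -174.3998   95.8134    2.6304]
griptop [0.5061 0.1762] [0.0262 0.068  0.0277 0.07  ] [ -84.1756 -174.0079   99.9713    4.8095]
[249.6018 154.4949] [180.5195 184.9537]
[247.2765 168.0059] [183.2494 191.402 ]
```

View pics/c1.png

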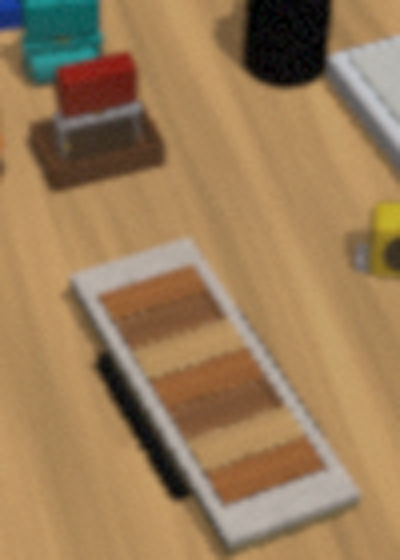

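```bash
cat >> h.py <<'E'
from scipy.spatial.transform import Rotation as Ro
def to(p,yaw,p0=None):
    "tool-axis shift in cm and turn to reach world p with tool down at yaw"
    o=ctrl.get_obs();R0=Ro.from_euler('xyz',o['tcp_rot'],degrees=True);R1=Ro.from_euler('xyz',[180,0,yaw],degrees=True)
    q=o['tool_pos'] if p0 is None else p0
    print('t %.2f'%o['time'],'pos',o['tool_pos'].round(4),'rot',o['tcp_rot'].round(2),'F',o['force'].round(2),'w %.3f gf %.1f'%(o['grip_width'],o['gripper_force']))
    print('shift cm',(R0.inv().apply(np.array(p)-q)*100).round(2),'turn',(R0.inv()*R1).as_rotvec().round(4))
E
python3 -c "
from h import *
to([.507,.177,.20],185,np.array([.145,.634,.231]))"
```

```text
t 0.10 pos [0.1447 0.6328 0.23  ] rot [-1.7986e+02  1.0000e-02  1.6713e+02] F [ 1.19 -0.11 -0.06] w 1.001 gf 0.0
shift cm [-45.47 -36.48   3.19] turn [-2.40e-03 -2.00e-04 -3.12e-01]
```

Emit:
{"method": "carry_out", "body": {"steps": "0 -45.5 -36.5 3.0 -0.002 0 -0.312;0 -45.5 -36.5 3.0 -0.002 0 -0.312;0 -45.5 -36.5 3.0 -0.002 0 -0.312;0 -45.5 -36.5 3.0 -0.002 0 -0.312;0 -45.5 -36.5 3.0 -0.002 0 -0.312;0 -45.5 -36.5 3.0 -0.002 0 -0.312;0 -45.5 -36.5 3.0 -0.002 0 -0.312;0 -45.5 -36.5 3.0 -0.002 0 -0.312;0 -45.5 -36.5 3.0 -0.002 0 -0.312;0 -45.5 -36.5 3.0 -0.002 0 -0.312"}}

```text
time: 0.93
tool_pos: [0.4038, 0.3054, 0.2095]
tcp_rot: [179.9, -0.0, -175.0]
force: [1.0, -0.1, 0.2]
grip_width: 1.0
gripper_force: 0.0
```

```bash
python3 -c "
from h import *
to([.507,.177,.20],185)"
```

```text
t 0.93 pos [0.4038 0.3054 0.2095] rot [ 1.7990e+02 -1.0000e-02 -1.7499e+02] F [ 1.   -0.09  0.18] w 1.000 gf 0.0
shift cm [ -9.16 -13.69   0.92] turn [ 0.0018 -0.0002  0.0002]
```

Emit:
{"method": "carry_out", "body": {"steps": "0 -9.2 -13.7 0.9 0 0 0;0 -9.2 -13.7 0.9 0 0 0;0 -9.2 -13.7 0.9 0 0 0;0 -9.2 -13.7 0.9 0 0 0;0 -9.2 -13.7 0.9 0 0 0;0 -9.2 -13.7 0.9 0 0 0;0 -9.2 -13.7 0.9 0 0 0;0 -9.2 -13.7 0.9 0 0 0"}}

```text
time: 1.6
tool_pos: [0.5056, 0.1808, 0.2002]
tcp_rot: [179.9, -0.1, -174.8]
force: [0.0, -0.1, 0.0]
grip_width: 1.003
gripper_force: 0.0
```

Run:
```python
from h import *
to([.507,.177,.069],185)
a=ctrl.grab_frame('top');b=ctrl.grab_frame('side')
p=proj('side',[.507,.177,.12]).astype(int);q=proj('top',[.507,.177,.12]).astype(int)
c=lambda im,p:cv2.resize(im[p[1]-40:p[1]+40,p[0]-40:p[0]+40],(400,400),interpolation=cv2.INTER_CUBIC)
cv2.imwrite('pics/c2.png',cv2.convertScaleAbs(np.hstack([c(a,q),c(b,p)]),alpha=1.4))
```

```text
t 1.60 pos [0.5056 0.1808 0.2002] rot [ 1.7985e+02 -5.0000e-02 -1.7484e+02] F [ 0.01 -0.12  0.04] w 1.003 gf 0.0
shift cm [-0.11 -0.43 13.12] turn [ 0.0026 -0.0009  0.0028]
```

View pics/c2.png

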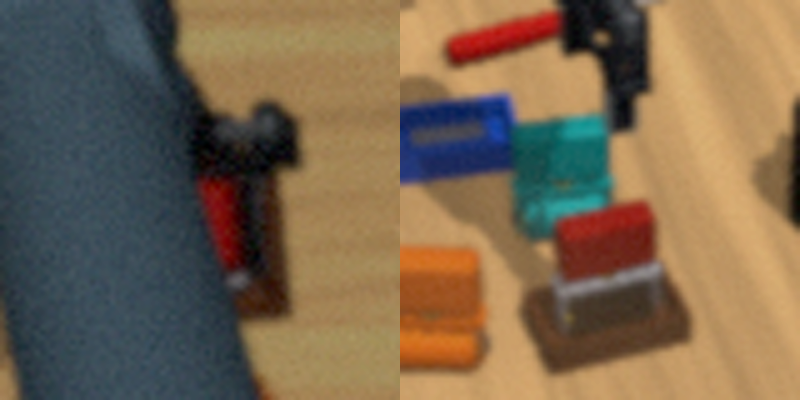

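Left: the gripper is above the roller. Right: the fingers at about (625,70) are over the red grip at (605,240), and clear of the turquoise decoy. I'll descend.

Emit:
{"method": "carry_out", "body": {"steps": "0 -0.1 -0.4 3 0 0 0;0 -0.1 -0.4 6 0 0 0;0 -0.1 -0.4 9 0 0 0;0 -0.1 -0.4 11 0 0 0;0 -0.1 -0.4 12.5 0 0 0;0 -0.1 -0.4 13.1 0 0 0;0 -0.1 -0.4 13.1 0 0 0;0 -0.1 -0.4 13.1 0 0 0"}}

```text
time: 2.37
tool_pos: [0.5082, 0.1764, 0.07]
tcp_rot: [179.9, 0.0, -174.9]
force: [0.9, 0.5, 0.3]
grip_width: 0.997
gripper_force: 0.0
```

Run:
```python
from h import *
to([.507,.177,.069],185)
b=ctrl.grab_frame('side');p=proj('side',[.507,.177,.09]).astype(int);print(p)
cv2.imwrite('pics/c3.png',cv2.convertScaleAbs(cv2.resize(b[p[1]-40:p[1]+40,p[0]-40:p[0]+40],(480,480),interpolation=cv2.INTER_CUBIC),alpha=1.5))
```

```text
t 2.37 pos [0.5082 0.1764 0.07  ] rot [ 1.7987e+02  4.0000e-02 -1.7491e+02] F [0.92 0.45 0.35] w 0.997 gf 0.0
shift cm [0.12 0.07 0.1 ] turn [0.0023 0.0006 0.0015]
[249 154]
```

View pics/c3.png

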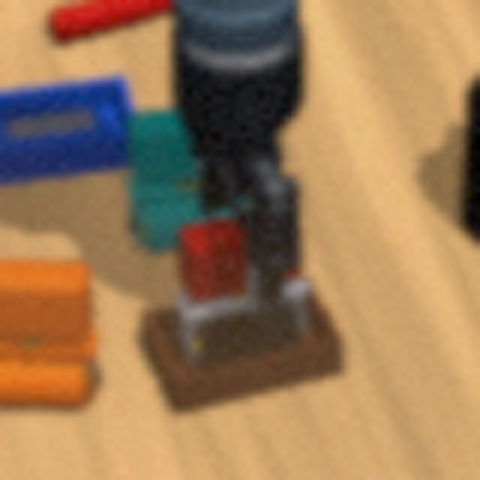

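The finger at (270,240) straddles the red grip, and allowing for parallax it is centred along it. I'll close with 100 N.

Emit:
{"method": "carry_out", "body": {"steps": "0.4 0 0 0 0 0 0;1 0 0 0 0 0 0;1 0 0 0 0 0 0;1 0 0 0 0 0 0;1 0 0 0 0 0 0;1 0 0 0 0 0 0;1 0 0 0 0 0 0;1 0 0 0 0 0 0;1 0 0 0 0 0 0;1 0 0 0 0 0 0", "force": 100}}

```text
time: 3.25
tool_pos: [0.5086, 0.176, 0.0703]
tcp_rot: [179.8, 0.1, -175.0]
force: [-1.3, -0.0, 4.6]
grip_width: 0.294
gripper_force: 98.1
```

Emit:
{"method": "carry_out", "body": {"steps": "1 0 0 -1 0 0 0;1 0 0 -2 0 0 0;1 0 0 -4 0 0 0;1 0 0 -6 0 0 0;1 0 0 -8 0 0 0;1 0 0 -10 0 0 0;1 0 0 -10 0 0 0;1 0 0 -10 0 0 0;1 0 0 -10 0 0 0"}}

```text
time: 4.0
tool_pos: [0.5069, 0.1746, 0.1683]
tcp_rot: [179.9, -0.1, -175.0]
force: [-0.6, 0.5, -4.1]
grip_width: 0.291
gripper_force: 98.7
```

Run:
```python
from h import *
e=np.array([-np.sin(np.radians(9.4)),np.cos(np.radians(9.4))]);c=np.array([.518,-.139])
P=c+.131*e;print(P)
to([*P,.17],189.4)
b=ctrl.grab_frame('side');p=proj('side',[.507,.177,.16]).astype(int)
cv2.imwrite('pics/c4.png',cv2.convertScaleAbs(cv2.resize(b[p[1]-40:p[1]+60,p[0]-50:p[0]+50],(500,500),interpolation=cv2.INTER_CUBIC),alpha=1.5))
```

```text
[ 0.4966043  -0.00975905]
t 4.00 pos [0.5069 0.1746 0.1683] rot [ 1.7994e+02 -1.2000e-01 -1.7501e+02] F [-0.56  0.49 -4.08] w 0.291 gf 98.7
shift cm [  2.63 -18.27  -0.18] turn [ 0.0011 -0.0021 -0.0769]
```

View pics/c4.png

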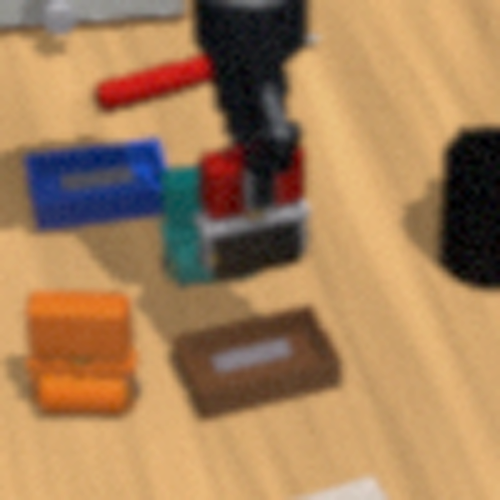

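The roller is held upright at (250,215), and the rest is empty with its pad at (252,352). Next I'll carry it over end_a.

Emit:
{"method": "carry_out", "body": {"steps": "1 2.6 -18.3 -0.2 0 0 -0.077;1 2.6 -18.3 -0.2 0 0 -0.077;1 2.6 -18.3 -0.2 0 0 -0.077;1 2.6 -18.3 -0.2 0 0 -0.077;1 2.6 -18.3 -0.2 0 0 -0.077;1 2.6 -18.3 1.5 0 0 -0.077;1 2.6 -18.3 3 0 0 -0.077;1 2.6 -18.3 4.3 0 0 -0.077;1 2.6 -18.3 4.3 0 0 -0.077;1 2.6 -18.3 4.3 0 0 -0.077"}}

```text
time: 4.88
tool_pos: [0.4962, -0.0095, 0.1243]
tcp_rot: [179.9, -0.3, -170.6]
force: [1.0, 0.1, -4.0]
grip_width: 0.293
gripper_force: 98.8
```

Run:
```python
from h import *
to([.4966,-.0098,.105],189.4)
a=ctrl.grab_frame('top');b=ctrl.grab_frame('side')
p=proj('side',[.51,-.05,.05]).astype(int);q=proj('top',[.51,-.05,.05]).astype(int)
c=lambda im,p:cv2.resize(im[p[1]-40:p[1]+40,p[0]-40:p[0]+40],(400,400),interpolation=cv2.INTER_CUBIC)
cv2.imwrite('pics/c5.png',cv2.convertScaleAbs(np.hstack([c(a,q),c(b,p)]),alpha=1.4))
```

```text
t 4.88 pos [ 0.4962 -0.0095  0.1243] rot [ 179.91   -0.27 -170.59] F [ 0.97  0.12 -4.02] w 0.293 gf 98.8
shift cm [-0.05 -0.04  1.93] turn [ 0.0016 -0.0047  0.0001]
```

View pics/c5.png

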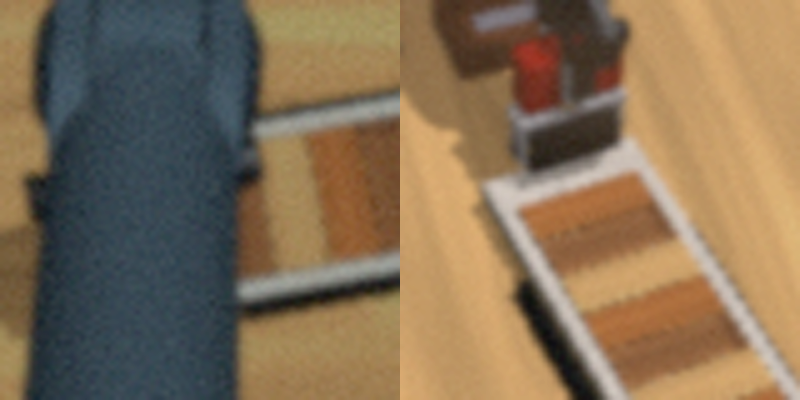

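The wheel hangs over the end lipping at about (570,145) in the right half, parallel to the staves and centred between the side lippings. I'll lower it onto the board. The hanging force is Fz ≈ -4 N.

Emit:
{"method": "carry_out", "body": {"steps": "1 0 0 0.8 0 0.0 0;1 0 0 1.5 0 0 0;1 0 0 2.0 0 0 0;1 0 0 2.3 0 0 0;1 0 0 2.5 0 0 0;1 0 0 2.5 0 0 0"}}

```text
time: 5.48
tool_pos: [0.4977, -0.009, 0.1009]
tcp_rot: [179.9, -0.1, -170.6]
force: [-1.9, 0.4, -1.6]
grip_width: 0.292
gripper_force: 99.2
```

Emit:
{"method": "carry_out", "body": {"steps": "1 0 0 0.15 0 0 0;1 0 0 0.3 0 0 0;1 0 0 0.45 0 0 0;1 0 0 0.6 0 0 0;1 0 0 0.6 0 0 0"}}

```text
time: 5.9
tool_pos: [0.4983, -0.0089, 0.0957]
tcp_rot: [179.8, 0.0, -170.6]
force: [-3.8, 0.9, 4.4]
grip_width: 0.292
gripper_force: 100.1
```

Emit:
{"method": "carry_out", "body": {"steps": "1 0 -0.3 0.2 0 0 0;1 0 -0.6 0.4 0 0 0;1 0 -0.9 0.58 0 0 0;1 0 -1.2 0.56 0 0 0;1 0 -1.5 0.52 0 0 0;1 0 -1.8 0.47 0 0 0;1 0 -2.1 0.42 0 0 0;1 0 -2.1 0.42 0 0 0"}}

```text
time: 6.57
tool_pos: [0.5023, -0.0302, 0.093]
tcp_rot: [179.8, 0.1, -170.6]
force: [-6.0, 1.6, 12.7]
grip_width: 0.294
gripper_force: 101.3
```

Emit:
{"method": "carry_out", "body": {"steps": "1 0 -0.25 0 0 0 0;1 0 -0.5 -0.04 0 0 0;1 0 -0.75 -0.08 0 0 0;1 0 -1.0 -0.12 0 0 0;1 0 -1.25 -0.16 0 0 0;1 0 -1.5 -0.20 0 0 0;1 0 -1.5 -0.2 0 0 0"}}

```text
time: 7.15
tool_pos: [0.5048, -0.0452, 0.095]
tcp_rot: [179.8, 0.1, -170.6]
force: [-5.9, -0.2, 13.0]
grip_width: 0.29
gripper_force: 101.3
```

Emit:
{"method": "carry_out", "body": {"steps": "1 0 -0.25 -0.02 0 0 0;1 0 -0.5 -0.05 0 0 0;1 0 -0.75 -0.08 0 0 0;1 0 -1.0 -0.12 0 0 0;1 0 -1.25 -0.15 0 0 0;1 0 -1.5 -0.18 0 0 0;1 0 -1.5 -0.18 0 0 0"}}

```text
time: 7.73
tool_pos: [0.5074, -0.06, 0.0968]
tcp_rot: [179.9, 0.1, -170.6]
force: [-5.6, 0.7, 14.0]
grip_width: 0.294
gripper_force: 101.3
```

Emit:
{"method": "carry_out", "body": {"steps": "1 0 -0.25 -0.03 0 0 0;1 0 -0.5 -0.06 0 0 0;1 0 -0.75 -0.09 0 0 0;1 0 -1.0 -0.12 0 0 0;1 0 -1.25 -0.15 0 0 0;1 0 -1.5 -0.17 0 0 0;1 0 -1.75 -0.19 0 0 0;1 0 -2.0 -0.21 0 0 0;1 0 -2 -0.21 0 0 0"}}

```text
time: 8.48
tool_pos: [0.5107, -0.0799, 0.0989]
tcp_rot: [179.9, 0.1, -170.6]
force: [-6.1, 0.3, 13.2]
grip_width: 0.289
gripper_force: 101.3
```

Emit:
{"method": "carry_out", "body": {"steps": "1 0 -0.25 -0.02 0 0 0;1 0 -0.5 -0.04 0 0 0;1 0 -0.75 -0.06 0 0 0;1 0 -1.0 -0.08 0 0 0;1 0 -1.25 -0.1 0 0 0;1 0 -1.5 -0.12 0 0 0;1 0 -1.75 -0.13 0 0 0;1 0 -2.0 -0.14 0 0 0;1 0 -2 -0.14 0 0 0"}}

```text
time: 9.23
tool_pos: [0.5142, -0.1004, 0.1003]
tcp_rot: [179.9, 0.1, -170.6]
force: [-4.5, -0.0, 12.4]
grip_width: 0.292
gripper_force: 101.1
```

Emit:
{"method": "carry_out", "body": {"steps": "1 0 -0.25 0.01 0 0 0;1 0 -0.5 0 0 0 0;1 0 -0.75 -0.01 0 0 0;1 0 -1.0 -0.02 0 0 0;1 0 -1.25 -0.03 0 0 0;1 0 -1.5 -0.04 0 0 0;1 0 -1.75 -0.05 0 0 0;1 0 -2.0 -0.06 0 0 0;1 0 -2 -0.06 0 0 0"}}

```text
time: 9.98
tool_pos: [0.5173, -0.118, 0.1009]
tcp_rot: [179.7, 0.1, -170.6]
force: [-4.6, 3.6, 13.4]
grip_width: 0.292
gripper_force: 101.0
```

Emit:
{"method": "carry_out", "body": {"steps": "1 0 -0.2 0 0 0 0;1 0 -0.4 0 0 0 0;1 0 -0.6 0 0 0 0;1 0 -0.8 0 0 0 0;1 0 -1.0 0 0 0 0;1 0 -1.2 0 0 0 0;1 0 -1.4 0 0 0 0;1 0 -1.6 0 0 0 0;1 0 -1.6 0 0 0 0"}}

```text
time: 10.73
tool_pos: [0.5204, -0.1364, 0.1012]
tcp_rot: [180.0, 0.2, -170.6]
force: [-4.7, -0.0, 13.2]
grip_width: 0.296
gripper_force: 101.2
```

Emit:
{"method": "carry_out", "body": {"steps": "1 0 -0.2 0 0 0 0;1 0 -0.4 0 0 0 0;1 0 -0.6 0 0 0 0;1 0 -0.8 0.01 0 0 0;1 0 -1.0 0.01 0 0 0;1 0 -1.2 0.02 0 0 0;1 0 -1.4 0.02 0 0 0;1 0 -1.6 0.03 0 0 0;1 0 -1.6 0.03 0 0 0"}}

```text
time: 11.48
tool_pos: [0.5228, -0.1502, 0.1009]
tcp_rot: [179.8, 0.1, -170.6]
force: [-5.7, 2.7, 15.4]
grip_width: 0.294
gripper_force: 101.2
```

Emit:
{"method": "carry_out", "body": {"steps": "1 0 -0.2 0 0 0 0;1 0 -0.4 0 0 0 0;1 0 -0.6 0 0 0 0;1 0 -0.8 0.01 0 0 0;1 0 -1.0 0.01 0 0 0;1 0 -1.2 0.02 0 0 0;1 0 -1.4 0.02 0 0 0;1 0 -1.6 0.03 0 0 0;1 0 -1.6 0.03 0 0 0"}}

```text
time: 12.23
tool_pos: [0.5259, -0.1685, 0.1007]
tcp_rot: [-180.0, 0.2, -170.6]
force: [-3.1, -0.1, 12.1]
grip_width: 0.29
gripper_force: 101.1
```

Emit:
{"method": "carry_out", "body": {"steps": "1 0 -0.2 0.02 0 0 0;1 0 -0.4 0.04 0 0 0;1 0 -0.6 0.06 0 0 0;1 0 -0.8 0.08 0 0 0;1 0 -1.0 0.1 0 0 0;1 0 -1.2 0.11 0 0 0;1 0 -1.4 0.13 0 0 0;1 0 -1.6 0.14 0 0 0;1 0 -1.8 0.15 0 0 0;1 0 -1.8 0.15 0 0 0"}}

```text
time: 13.07
tool_pos: [0.5286, -0.1838, 0.0993]
tcp_rot: [179.8, 0.2, -170.6]
force: [-5.2, 3.5, 16.2]
grip_width: 0.289
gripper_force: 101.2
```

Emit:
{"method": "carry_out", "body": {"steps": "1 0 -0.2 0.01 0 0 0;1 0 -0.4 0.02 0 0 0;1 0 -0.6 0.04 0 0 0;1 0 -0.8 0.05 0 0 0;1 0 -1.0 0.07 0 0 0;1 0 -1.2 0.08 0 0 0;1 0 -1.4 0.1 0 0 0;1 0 -1.6 0.12 0 0 0;1 0 -1.8 0.14 0 0 0;1 0 -1.8 0.14 0 0 0"}}

```text
time: 13.9
tool_pos: [0.5321, -0.2049, 0.0983]
tcp_rot: [-179.9, 0.3, -170.7]
force: [-3.6, -0.1, 13.0]
grip_width: 0.293
gripper_force: 101.2
```

Emit:
{"method": "carry_out", "body": {"steps": "1 0 -0.2 0.03 0 0 0;1 0 -0.4 0.06 0 0 0;1 0 -0.6 0.09 0 0 0;1 0 -0.8 0.12 0 0 0;1 0 -1.0 0.15 0 0 0;1 0 -1.2 0.17 0 0 0;1 0 -1.4 0.2 0 0 0;1 0 -1.6 0.22 0 0 0;1 0 -1.8 0.24 0 0 0;1 0 -1.8 0.24 0 0 0"}}

```text
time: 14.73
tool_pos: [0.5348, -0.2201, 0.0957]
tcp_rot: [179.9, 0.2, -170.6]
force: [-5.2, 3.3, 15.7]
grip_width: 0.296
gripper_force: 101.2
```

Emit:
{"method": "carry_out", "body": {"steps": "1 0 -0.2 0.02 0 0 0;1 0 -0.4 0.04 0 0 0;1 0 -0.6 0.07 0 0 0;1 0 -0.8 0.09 0 0 0;1 0 -1.0 0.12 0 0 0;1 0 -1.2 0.15 0 0 0;1 0 -1.4 0.18 0 0 0;1 0 -1.6 0.21 0 0 0;1 0 -1.8 0.24 0 0 0;1 0 -1.8 0.24 0 0 0"}}

```text
time: 15.57
tool_pos: [0.5383, -0.2414, 0.0939]
tcp_rot: [-179.8, 0.3, -170.7]
force: [-3.0, -0.5, 12.9]
grip_width: 0.293
gripper_force: 101.3
```

Emit:
{"method": "carry_out", "body": {"steps": "1 0 -0.3 0.13 0 0 0;1 0 -0.3 0.18 0 0 0;1 0 0.1 0.12 0 0 0;1 0 0.5 0.06 0 0 0;1 0 0.9 0.0 0 0 0;1 0 1.3 -0.06 0 0 0;1 0 1.7 -0.12 0 0 0;1 0 2.1 -0.17 0 0 0;1 0 2.5 -0.22 0 0 0;1 0 2.5 -0.22 0 0 0"}}

```text
time: 16.4
tool_pos: [0.5343, -0.2172, 0.0966]
tcp_rot: [-179.7, 0.3, -170.6]
force: [-4.0, -1.2, 14.8]
grip_width: 0.294
gripper_force: 101.5
```

Emit:
{"method": "carry_out", "body": {"steps": "1 0 0.4 -0.03 0 0 0;1 0 0.8 -0.07 0 0 0;1 0 1.2 -0.11 0 0 0;1 0 1.6 -0.15 0 0 0;1 0 2.0 -0.19 0 0 0;1 0 2.4 -0.22 0 0 0;1 0 2.8 -0.25 0 0 0;1 0 3.2 -0.27 0 0 0;1 0 3.2 -0.27 0 0 0"}}

```text
time: 17.15
tool_pos: [0.5291, -0.1851, 0.0993]
tcp_rot: [-179.8, 0.3, -170.6]
force: [-5.2, -1.7, 15.2]
grip_width: 0.292
gripper_force: 101.7
```

Emit:
{"method": "carry_out", "body": {"steps": "1 0 0.4 -0.02 0 0 0;1 0 0.8 -0.05 0 0 0;1 0 1.2 -0.08 0 0 0;1 0 1.6 -0.10 0 0 0;1 0 2.0 -0.12 0 0 0;1 0 2.4 -0.13 0 0 0;1 0 2.8 -0.14 0 0 0;1 0 3.2 -0.14 0 0 0;1 0 3.2 -0.14 0 0 0"}}

```text
time: 17.9
tool_pos: [0.5237, -0.1529, 0.1006]
tcp_rot: [-179.8, 0.3, -170.6]
force: [-4.6, -2.0, 17.8]
grip_width: 0.292
gripper_force: 101.8
```

Emit:
{"method": "carry_out", "body": {"steps": "1 0 0.4 -0.04 0 0 0;1 0 0.8 -0.05 0 0 0;1 0 1.2 -0.06 0 0 0;1 0 1.6 -0.06 0 0 0;1 0 2.0 -0.06 0 0 0;1 0 2.4 -0.05 0 0 0;1 0 2.8 -0.05 0 0 0;1 0 3.2 -0.04 0 0 0;1 0 3.2 -0.04 0 0 0"}}

```text
time: 18.65
tool_pos: [0.5183, -0.1203, 0.1005]
tcp_rot: [-179.9, 0.2, -170.6]
force: [-6.1, -0.9, 16.1]
grip_width: 0.291
gripper_force: 101.7
```

Emit:
{"method": "carry_out", "body": {"steps": "1 0 0.4 0.01 0 0 0;1 0 0.8 0.02 0 0 0;1 0 1.2 0.03 0 0 0;1 0 1.6 0.05 0 0 0;1 0 2.0 0.07 0 0 0;1 0 2.4 0.09 0 0 0;1 0 2.8 0.11 0 0 0;1 0 3.2 0.14 0 0 0;1 0 3.2 0.14 0 0 0"}}

```text
time: 19.4
tool_pos: [0.513, -0.0878, 0.0988]
tcp_rot: [180.0, 0.2, -170.6]
force: [-6.0, -1.3, 15.2]
grip_width: 0.288
gripper_force: 101.5
```

Emit:
{"method": "carry_out", "body": {"steps": "1 0 0.4 0.03 0 0 0;1 0 0.8 0.07 0 0 0;1 0 1.2 0.11 0 0 0;1 0 1.6 0.15 0 0 0;1 0 2.0 0.19 0 0 0;1 0 2.4 0.23 0 0 0;1 0 2.8 0.27 0 0 0;1 0 3.2 0.31 0 0 0;1 0 3.2 0.31 0 0 0"}}

```text
time: 20.15
tool_pos: [0.5076, -0.0553, 0.0955]
tcp_rot: [179.9, 0.2, -170.6]
force: [-5.5, 0.4, 15.2]
grip_width: 0.291
gripper_force: 101.5
```

To y ≈ +108, then lift off.

Emit:
{"method": "carry_out", "body": {"steps": "1 0 0.4 0.05 0 0 0;1 0 0.8 0.1 0 0 0;1 0 1.2 0.15 0 0 0;1 0 1.6 0.21 0 0 0;1 0 2.0 0.27 0 0 0;1 0 2.4 0.33 0 0 0;1 0 2.4 0.33 0 0 0"}}

```text
time: 20.73
tool_pos: [0.5037, -0.0311, 0.0921]
tcp_rot: [179.9, 0.2, -170.6]
force: [-5.5, 0.0, 16.2]
grip_width: 0.291
gripper_force: 101.4
```

Emit:
{"method": "carry_out", "body": {"steps": "1 0 0 -0.5 0 0 0;1 0 0 -1 0 0 0;1 0 0 -1.7 0 0 0;1 0 0 -3 0 0 0;1 0 0 -5 0 0 0;1 0 0 -7 0 0 0;1 0 0 -8 0 0 0;1 0 0 -8 0 0 0"}}

```text
time: 21.4
tool_pos: [0.5041, -0.0312, 0.1717]
tcp_rot: [179.9, 0.4, -170.6]
force: [1.3, -0.2, -3.2]
grip_width: 0.294
gripper_force: 99.1
```

Run:
```python
from h import *
to([.5075,.1755,.17],185)
b=ctrl.grab_frame('side')
cv2.imwrite('pics/c6.png',cv2.convertScaleAbs(cv2.resize(b[125:275,220:340],(480,600),interpolation=cv2.INTER_CUBIC),alpha=1.4))
```

```text
t 21.40 pos [ 0.5041 -0.0312  0.1717] rot [ 179.92    0.37 -170.59] F [ 1.28 -0.19 -3.17] w 0.294 gf 99.1
shift cm [-3.71 20.34  0.23] turn [0.0017 0.0064 0.0769]
```

View pics/c6.png

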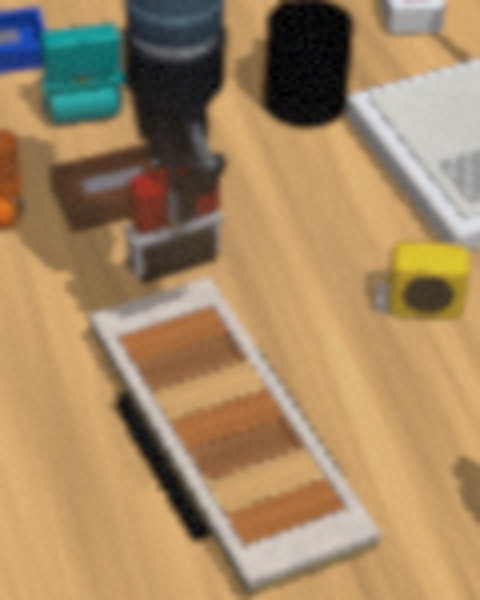

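All the staves look flush, and the roller at (175,240) is upright and level with the board. I'll return it to the rest.

Emit:
{"method": "carry_out", "body": {"steps": "1 -3.7 20.3 0.2 0 0.006 0.077;1 -3.7 20.3 0.2 0 0.006 0.077;1 -3.7 20.3 0.2 0 0.006 0.077;1 -3.7 20.3 0.2 0 0.006 0.077;1 -3.7 20.3 0.2 0 0.006 0.077;1 -3.7 20.3 0.2 0 0.006 0.077;1 -3.7 20.3 0.2 0 0.006 0.077;1 -3.7 20.3 0.2 0 0.006 0.077;1 -3.7 20.3 0.2 0 0.006 0.077"}}

```text
time: 22.2
tool_pos: [0.5045, 0.173, 0.1665]
tcp_rot: [-180.0, -0.5, -175.1]
force: [-0.1, -0.8, -3.6]
grip_width: 0.287
gripper_force: 99.7
```

Run:
```python
from h import *
to([.5084,.1762,.071],185)
b=ctrl.grab_frame('side');p=proj('side',[.507,.177,.13]).astype(int)
cv2.imwrite('pics/c7.png',cv2.convertScaleAbs(cv2.resize(b[p[1]-30:p[1]+50,p[0]-40:p[0]+40],(480,480),interpolation=cv2.INTER_CUBIC),alpha=1.5))
```

```text
t 22.20 pos [0.5045 0.173  0.1665] rot [-179.98   -0.46 -175.14] F [-0.06 -0.82 -3.65] w 0.287 gf 99.7
shift cm [-0.49  0.29  9.55] turn [-0.0003 -0.008  -0.0024]
```

View pics/c7.png

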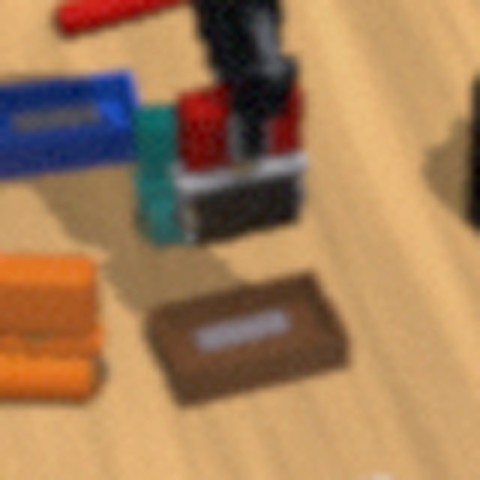

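The roller at (240,165) hangs upright above the rest at (245,335). I'll lower it in two stages.

Emit:
{"method": "carry_out", "body": {"steps": "1 -0.3 0.3 0 0 -0.004 0;1 -0.4 0.3 1.5 0 -0.004 0;1 -0.4 0.3 3 0 -0.004 0;1 -0.4 0.3 4.5 0 -0.004 0;1 -0.4 0.3 5.5 0 -0.004 0;1 -0.4 0.3 5.5 0 -0.004 0;1 -0.4 0.3 5.5 0 -0.004 0"}}

```text
time: 22.83
tool_pos: [0.5083, 0.1779, 0.1125]
tcp_rot: [179.9, -0.2, -175.1]
force: [0.6, 0.2, -3.9]
grip_width: 0.292
gripper_force: 99.6
```

```bash
python3 -c "
from h import *
to([.5084,.1762,.071],185)"
```

```text
t 22.83 pos [0.5083 0.1779 0.1125] rot [ 1.7994e+02 -1.6000e-01 -1.7506e+02] F [ 0.62  0.21 -3.9 ] w 0.292 gf 99.6
shift cm [-0.01 -0.18  4.15] turn [ 0.0011 -0.0029 -0.0011]
```

Emit:
{"method": "carry_out", "body": {"steps": "1 0 -0.2 0.8 0 0 0;1 0 -0.2 1.6 0 0 0;1 0 -0.2 2.4 0 0 0;1 0 -0.2 3.1 0 0 0;1 0 -0.2 3.6 0 0 0;1 0 -0.2 3.9 0 0 0;1 0 -0.2 3.9 0 0 0"}}

```text
time: 23.42
tool_pos: [0.5079, 0.1765, 0.0728]
tcp_rot: [179.9, -0.2, -175.0]
force: [-0.5, 0.3, -4.0]
grip_width: 0.289
gripper_force: 99.7
```

Emit:
{"method": "carry_out", "body": {"steps": "1 0 0 0.1 0 0 0;1 0 0 0.2 0 0 0;1 0 0 0.3 0 0 0;1 0 0 0.3 0 0 0"}}

```text
time: 23.75
tool_pos: [0.5088, 0.1768, 0.071]
tcp_rot: [179.9, -0.1, -175.0]
force: [-0.2, -0.0, -3.8]
grip_width: 0.29
gripper_force: 99.7
```

Emit:
{"method": "carry_out", "body": {"steps": "1 0 0 0.1 0 0 0;1 0 0 0.15 0 0 0;1 0 0 0.15 0 0 0;1 0 0 0.15 0 0 0"}}

```text
time: 24.08
tool_pos: [0.509, 0.1763, 0.0703]
tcp_rot: [179.9, -0.1, -175.0]
force: [-2.5, -1.9, 5.7]
grip_width: 0.291
gripper_force: 100.8
```

Seated. Release and go up.

Emit:
{"method": "carry_out", "body": {"steps": "0.6 0 0 -0.05 0 0 0;0 0 0 -0.05 0 0 0;0 0 0 -0.05 0 0 0;0 0 0 -0.05 0 0 0;0 0 0 -0.05 0 0 0;0 0 0 -0.05 0 0 0;0 0 0 -0.05 0 0 0;0 0 0 -0.05 0 0 0"}}

```text
time: 24.75
tool_pos: [0.5086, 0.1768, 0.0698]
tcp_rot: [179.9, -0.1, -175.0]
force: [0.2, -0.4, -0.2]
grip_width: 1.0
gripper_force: 0.0
```

Emit:
{"method": "carry_out", "body": {"steps": "0 0 0 -1 0 0 0;0 0 0 -2.5 0 0 0;0 0 0 -5 0 0 0;0 0 0 -8 0 0 0;0 0 0 -11 0 0 0;0 0 0 -13 0 0 0;0 0 0 -15 0 0 0;0 0 0 -15 0 0 0;0 0 0 -15 0 0 0;0 0 0 -15 0 0 0"}}

```text
time: 25.58
tool_pos: [0.5083, 0.1762, 0.2194]
tcp_rot: [179.9, -0.2, -175.0]
force: [-0.3, 0.2, -0.8]
grip_width: 1.0
gripper_force: 0.0
```

Run:
```python
from h import *
to([.5084,.1762,.2],185)
def red(im):
    b,g,r=[im[...,i].astype(int) for i in range(3)];return ((r>70)&(g<0.45*r)&(b<0.5*r)).astype(np.uint8)*255
s=cv2.imread('pics/side0.png');n=ctrl.grab_frame('side')
for im in(s,n):
    c=blobs(red(im),(230,140,272,190))[0];print(cv2.minAreaRect(c),cv2.contourArea(c),cv2.boundingRect(c))
d=cv2.absdiff(cv2.GaussianBlur(s,(5,5),0),cv2.GaussianBlur(n,(5,5),0)).max(2)
for c in blobs(((d>30)*255).astype(np.uint8),(0,0,512,384))[:8]:print(cv2.boundingRect(c),cv2.contourArea(c))
```

```text
t 25.58 pos [0.5083 0.1762 0.2194] rot [ 1.7991e+02 -1.5000e-01 -1.7501e+02] F [-0.27  0.21 -0.83] w 1.000 gf 0.0
shift cm [-0.01 -0.01  1.94] turn [ 0.0016 -0.0027 -0.0001]
((248.86537170410156, 155.32691955566406), (11.570852279663086, 18.04268455505371), 78.69007110595703) 172.0 (240, 149, 18, 14)
((249.31082153320312, 155.3648681640625), (11.672327995300293, 18.577085494995117), 80.53767395019531) 175.0 (240, 149, 19, 14)
(140, 0, 127, 131) 4589.5
(107, 134, 65, 56) 791.0
(106, 13, 25, 59) 760.0
(84, 0, 21, 87) 648.0
(38, 0, 25, 87) 313.0
(174, 124, 43, 18) 230.5
(103, 92, 13, 27) 161.5
(96, 93, 7, 52) 104.0
```

The red blob is within half a pixel of where it started, and the only differences between the pictures are the arm and its shadow. I'm handing the job in.

```bash
python3 -c "
from bench import ctrl
print(ctrl.job_done())"
```

```text
the job is handed in; nothing more can be done
None
```

I rolled all seven staves in two passes (about 16–22 N at each force reading), stood the roller back in its rest and handed the job in; the judge gave no verdict, and flushness rests on those forces because the cameras can't resolve 0.5 mm.

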